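Press the glued tenon flush

ROBOT

A 7-joint arm with a two-finger parallel gripper is mounted at the origin on the work surface. World frame = base frame: x ahead of the robot, y to its left, z up, the work surface at z = 0. Lengths are in m, angles in rad, forces in N, time in s.
With the tool pointing down it reaches from about 0.35 to 0.9 m from the base axis. Payload 19.9 kg.
Tool frame: the origin (TCP) lies at the very end of the fingers, on their centre line; the grasp point (between the pads) lies 19 mm behind it; y points along the fingers, z is the direction in which the jaws open and shut, and the axes are right-handed (so a half turn about y gives the same grasp; the last joint's range is limited). The gripper opens to 85 mm and grips with 20 to 120 N. Pads are 22 mm wide; open, the fingers measure 114 mm over their backs; the gripper's body (76 mm by 85 mm) begins 54 mm behind the grasp point. The pads swing forward as they close: fully open they stand 13 mm farther back than shut.
Start: joints at [1.22, 0.417, -0.01, 1.614, 0.005, 1.111, -0.053], TCP at [0.19, -0.595, 0.231] pointing down, gripper open.
Joint ranges: [-2.81, 2.81], [-0.39, 2.02], [-1.27, 1.25], [0.06, 2.57], [-1.19, 4.33], [0.19, 2], [-2.82, 2.82]. Speed limits (rad/s): [1.89, 1.89, 2.39, 2.39, 3.01, 3.01, 3.01].

INTERFACE

Orientations are given as a 3x3 rotation matrix whose columns are the frame's x, y, z axes.
In Python, from bench import read_state, get_image, calibration, hand_in gives the robot as it stands.
- The arm moves only by the tool send_rows, never from a script. Its argument "commands" is a list that holds one entry, the list of rows, each a list of 6 numbers: the shift along the world's x, y, z as a fraction of full scale, then the turn, a rotation vector about the world's x, y, z as a fraction of full scale. A call has 1 to 12 rows; each row shifts and turns the commanded pose from where the row before left it; what a row does not reach is not made up. Full scale, the value 1, is 25 mm for a shift and 180 degrees for a turn. A row lasts 1/12 s, in which the tool goes at most 41.7 mm and 7.16 degrees, less where a joint would pass 70% of its speed; a pose out of reach is approached as far as the arm can. A call with a number of a shift or a turn outside -1 to 1 is refused whole. A call with a gripper value outside its range is refused whole. "gripper" is the closure, from -1 (fully open) to 1 (shut), set as the call begins (left out, the last holds). The fingers move at their own pace and stop on an object; "grip_force" is the grip in N (left out, the last holds). Time passes only in rows, so rows that do not move let the fingers close. It gives the time, the measured TCP pose, the force and the opening at its end, in the units of the state.
- read_state(): the state, without advancing time (a new reading comes with each control period).
- get_image(name): name is "scene" or "top" or "wrist"; returns the picture (384x512x3 uint8, red, green, blue); there is no depth.
- calibration(name): a dict with "fx", "fy", "cx", "cy" (pixels), "R" (3x3) and "t" (3): a world point X has camera coordinates R X + t. Camera axes: x right, y down, z forward; pixel columns grow to the right and rows downward; lengths in m; the calibration is good to about 2 mm. The wrist camera is an equidistant fisheye: a pixel r from the principal point sees the ray r / f radians off the axis. A picture is of the moment at which its call begins: read the wrist's pose just before it. calibration takes no time and is no camera call; for the wrist camera it gives the pose at the moment of the call.
- hand_in(): hands the job in, once; it reports no verdict.
The state is a dict: "t": time; "joints": joint angles; "joint_velocities": joint speeds; "joint_efforts": joint torques, N m; "eef_pos": TCP position; "orientation": TCP orientation; "contact_force": force on the tool from outside, world axes, zero at the start; "wrist_torque": the same for the moment, N m; "finger_gap": opening from 0.0 (shut) to 1.0 (fully open).
Only numpy, scipy, OpenCV 4.12 (cv2) and the standard library are available. Lean on these libraries where they do the work, as an engineer would, in place of code of your own. Each camera call takes 0.05 s, during which the arm holds its last target.

TASK

Four dark wooden pegs stand a little proud of the beech seat board on the joiner's bench, and only the oblong one, the tenon, has been glued. With the fingertips, gently press that tenon straight down until it is flush with the board's top face, then withdraw. Do not touch the square peg or the two round dowels, and leave the other things on the bench where they are.

Things in the scene. Friction and masses are not known exactly. Their poses are not given: they have to be found in the camera images.
- board: Light beech board, fixed on the bench between two low steel stops (22 mm high) at its ends: 100 mm (its x) by 380 mm (its y), 45 mm thick. Origin: centre of its underside, on the bench top; z up, so its top face is at z = 45 mm. Four pegs stand in it in one row along its y axis, at y = -108, -36, 36 and 108 mm (x = 0), 72 mm apart; which peg is in which place varies.
- tenon: The oblong dark-wood peg to press: top face 46 mm (its x, across the board) by 18 mm (its y, along the board), edges slightly rounded. Origin: centre of its top face; z up. It stands 9 to 12 mm proud of the board's top face at the start, slides straight down into the board against about 5 N of friction, stays where it is left, and stops flush with the board's top face, to half a millimetre (a fingertip wider than the peg then also meets the board).
- square_peg: Square peg, top face 24 by 24 mm. Dark wood like the other three, standing 9 to 12 mm proud of the board's top face. Leave alone. Origin: centre of its top face; z up.
- dowel_a: Round dowel, 26 mm across. Dark wood like the other three, standing 9 to 12 mm proud of the board's top face. Leave alone. Origin: centre of its top face; z up.
- dowel_b: Round dowel, 26 mm across, same as dowel_a. Dark wood like the other three, standing 9 to 12 mm proud of the board's top face. Leave alone. Origin: centre of its top face; z up.
- glue: White glue bottle with a cap, 56 mm across, 130 mm tall, standing loose on the bench 110 to 150 mm beyond the board's centre line, on the side away from the robot. Leave it alone. Origin: centre of its underside.
- hammer: Hammer, 240 mm long, lying loose on the bench beyond the board, roughly parallel to it. Leave it alone. Origin: under the middle of its length, on the bench; x along the handle towards the head.
- sanding_block: Cork sanding block, 50 by 90 mm, 30 mm high, loose on the bench on the robot's side of the board. Leave it alone. Origin: centre of its underside.
- offcut: Light wood offcut, 45 by 110 mm, 40 mm high, loose on the bench past the board's +y end. Leave it alone. Origin: centre of its underside.

How it is judged:
At the end, for the whole second after the job is handed in: The tenon's top face is flush with the board's top face (no more than 2 mm proud) and at rest; the square peg and both dowels are within 2 mm, and the loose bystanders within 15 mm, of where they started (z of tenon in the frame of board below 0.047 m and linear speed of tenon below 0.01 m/s and distance of each of square_peg, dowel_a, dowel_b from where it was at the start of the episode below 0.002 m and distance of each of glue, hammer, sanding_block, offcut from where it was at the start of the episode below 0.015 m); the robot touches nothing.
It fails at once if the tenon is pressed with the arm or the gripper's body instead of the fingers (contact force between the arm and tenon above 0.5 N).
It fails at once if the tenon is pulled up instead of pressed (z of tenon in the frame of board above 0.06 m).
It fails at once if the tenon or the board is pressed harder than 40 N (contact force between anything else and tenon above 40 N or contact force between any of the arm, the fingers and board above 40 N).
It fails at once if another peg is touched or moved (contact force between any of the fingers, the arm and square_peg above 0.5 N or contact force between any of the fingers, the arm and dowel_a above 0.5 N or contact force between any of the fingers, the arm and dowel_b above 0.5 N or distance of any of square_peg, dowel_a, dowel_b from where it was at the start of the episode above 0.002 m).
It fails at once if a bystander is moved more than 15 mm (distance of any of glue, hammer, sanding_block, offcut from where it was at the start of the episode above 0.015 m).
It also fails if it takes over 32 s, if anything falls off the work surface, if the arm or the gripper's body presses on something with over 40 N, if the wrist force passes 120 N, or if a joint passes its speed limit or range.

## Working session

There is one attempt and no reset: what is moved stays moved. The work goes in short steps, Python scripts to look and compute and a tool call to move; the robot and the scene stay as the last step left them, time stands still between calls to the robot, and variables do not carry over. Pictures are saved under pics/ and viewed, and the job is handed in when it is done.

Besides the shell and the picture viewer there is one more tool, called after ">>>" as a command line: name --argument value ..., lists and objects as JSON in quotes. send_rows: Moves the arm, as the interface text tells. Shift numbers are shares of 25 mm and turn numbers shares of 180 degrees, none past 1 either way. Its arguments: {"type":"object","properties":{"commands":{"type":"array"},"gripper":{"type":"number"},"grip_force":{"type":"number"}},"required":["commands"]}

```bash
mkdir -p pics; python3 - <<'E'
from bench import *
import cv2
s=read_state()
for k in("t","eef_pos","orientation","contact_force","finger_gap"):print(k,s[k])
for n in("scene","top"):
    cv2.imwrite(f"pics/{n}0.png",get_image(n)[:,:,::-1]); print(calibration(n))
E
```

```text
t 0.0
eef_pos [ 0.18986252 -0.59509101  0.23064724]
orientation [[-9.52675390e-01 -4.53041022e-04  3.03989139e-01]
 [-3.03989467e-01  1.17309943e-03 -9.52674671e-01]
 [ 7.49912212e-05 -9.99999209e-01 -1.25530266e-03]]
contact_force [ 0.00469103 -0.10017321  0.70718253]
finger_gap 1.0019926543635669
{'fx': 422.2159027383881, 'fy': 422.2159027383881, 'cx': 261.72291716414037, 'cy': 189.2058099321875, 'R': array([[-0.81287146,  0.58242286, -0.00485913],
       [ 0.47516082,  0.65829787, -0.58383739],
       [-0.33684149, -0.47689362, -0.81185608]]), 't': array([ 0.41820981, -0.27609836,  1.05174828])}
{'fx': 361.65318855243856, 'fy': 361.65318855243856, 'cx': 254.18919138946197, 'cy': 192.17215643065288, 'R': array([[-0.01735633, -0.99980312, -0.00961697],
       [-0.98325532,  0.01881258, -0.18125965],
       [ 0.18140488,  0.00630993, -0.98338825]]), 't': array([0.09334047, 0.5944767 , 0.68085213])}
```

View pics/scene0.png

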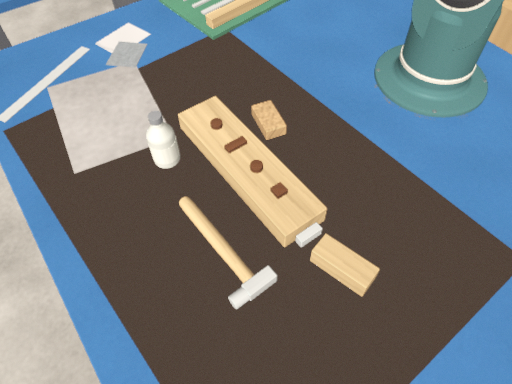

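View pics/top0.png

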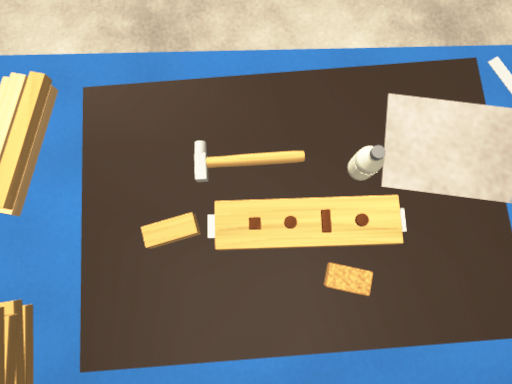

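The scene view shows the tenon at about (236,144) and the top view at (326,221), with a dowel on each side of it and the square peg at the +y end (top 255,223). The glue bottle is at (365,163) and the sanding block at (349,279) in the top view. Next I measure.

```bash
cat > h.py <<'E'
import numpy as np,cv2
from bench import calibration
def cast(c,uv,z):
    d=c["R"].T@np.array([(uv[0]-c["cx"])/c["fx"],(uv[1]-c["cy"])/c["fy"],1]); o=-c["R"].T@c["t"]
    return o+d*(z-o[2])/d[2]
def P(c): return np.diag([1,1,1])@np.array([[c["fx"],0,c["cx"]],[0,c["fy"],c["cy"]],[0,0,1]])@np.c_[c["R"],c["t"]]
E
python3 - <<'E'
from h import *
blobs={}
for n,box in(("top",(215,198,402,248)),("scene",(180,100,322,235))):
    im=cv2.imread(f"pics/{n}0.png"); hsv=cv2.cvtColor(im,cv2.COLOR_BGR2HSV)
    c=calibration(n)
    # board by light wood mask
    m=cv2.inRange(hsv,(10,50,130),(30,200,255)); m=cv2.morphologyEx(m,cv2.MORPH_OPEN,np.ones((3,3)))
    cs,_=cv2.findContours(m,cv2.RETR_EXTERNAL,cv2.CHAIN_APPROX_NONE)
    seed=(300,222) if n=="top" else (245,160)
    b=[q for q in cs if cv2.pointPolygonTest(q,seed,False)>=0]
    b=max(b,key=cv2.contourArea) ; print(n,"board",cv2.minAreaRect(b))
    M=np.zeros(m.shape,np.uint8); cv2.drawContours(M,[b],-1,255,-1)
    M=cv2.erode(M,np.ones((5,5)))
    d=((im[:,:,2]<125)&(M>0)).astype(np.uint8)
    k,l,st,ce=cv2.connectedComponentsWithStats(d)
    for i in range(1,k):
        if st[i,4]>40:
            q=np.argwhere(l==i)[:,::-1].astype(np.int32); print(st[i],ce[i].round(1),cast(c,ce[i],.055).round(4),cv2.minAreaRect(q)[1:])
            for p in cv2.boxPoints(cv2.minAreaRect(q)) : print("   ",cast(c,p,.055).round(4)) if n=="top" else 0
    if n=="top":
        for p in cv2.boxPoints(cv2.minAreaRect(b)): print("bc",p,cast(c,p,.045).round(4))
E
```

```text
top board ((307.80889892578125, 221.72808837890625), (50.00505065917969, 189.09471130371094), 88.0474853515625)
bc [212.46457 199.96143] [0.5832 0.1686 0.045 ]
bc [401.4495  193.51874] [ 0.5893 -0.2195  0.045 ]
bc [403.15323 243.49475] [ 0.4878 -0.2137  0.045 ]
bc [214.1683  249.93744] [0.4817 0.1648 0.045 ]
scene board ((251.6611785888672, 165.99365234375), (176.579345703125, 58.64147186279297), 49.08561706542969)
```

```bash
python3 - <<'E'
from h import *
for n in("top","scene"):
    im=cv2.imread(f"pics/{n}0.png"); c=calibration(n)
    hsv=cv2.cvtColor(im,cv2.COLOR_BGR2HSV)
    m=cv2.inRange(hsv,(8,50,130),(30,220,255))
    cs,_=cv2.findContours(m,cv2.RETR_EXTERNAL,cv2.CHAIN_APPROX_SIMPLE)
    seed=(308,230) if n=="top" else (245,160)
    b=[q for q in cs if cv2.pointPolygonTest(q,seed,False)>=0][0]
    print(n,cv2.contourArea(b), im[221,326] if n=="top" else im[144,236])
    M=np.zeros(m.shape,np.uint8); cv2.drawContours(M,[cv2.convexHull(b)],0,255,-1); M=cv2.erode(M,np.ones((9,9)))
    d=((im[:,:,2]<140)&(M>0)).astype(np.uint8)
    k,l,st,ce=cv2.connectedComponentsWithStats(d)
    for i in range(1,k):
        if st[i,4]>30:
            q=np.argwhere(l==i)[:,::-1].astype(np.int32); r=cv2.minAreaRect(q); print(st[i],ce[i].round(1),cast(c,ce[i],.055).round(4),r)
            if n=="top":
              for p in cv2.boxPoints(r): print("   ",cast(c,p,.055).round(4))
E
```

```text
top 9100.5 [ 42  82 145]
[356 215  12  11  53] [362.1 221.1] [ 0.5331 -0.132   0.055 ] ((361.5, 220.0), (10.0, 11.0), 90.0)
    [ 0.5456 -0.1208  0.055 ]
    [ 0.5452 -0.1428  0.055 ]
    [ 0.5252 -0.1413  0.055 ]
    [ 0.5256 -0.1194  0.055 ]
[250 218  10  11  32] [255.6 223.7] [0.5319 0.0808 0.055 ] ((256.0244140625, 224.21951293945312), (4.685213088989258, 13.430944442749023), 38.65980911254883)
    [0.5234 0.0921 0.055 ]
    [0.5442 0.0749 0.055 ]
    [0.5381 0.0677 0.055 ]
    [0.5175 0.0849 0.055 ]
[285 218  11  10  43] [291.5 223.8] [0.5304 0.009  0.055 ] ((291.0384216308594, 223.8076629638672), (6.37905216217041, 11.371354103088379), 56.30992889404297)
    [0.5296 0.023  0.055 ]
    [0.5419 0.0036 0.055 ]
    [ 0.5311 -0.0031  0.055 ]
    [0.5189 0.0163 0.055 ]
scene 8818.0 [ 66  97 147]
[212 119  10  10  59] [217.  123.2] [ 0.5366 -0.1301  0.055 ] ((216.5, 123.5), (9.0, 9.0), 90.0)
[228 137  15  10  34] [235.4 140.9] [ 0.5331 -0.0657  0.055 ] ((234.9000244140625, 141.30001831054688), (2.2360680103302, 16.54690170288086), 63.43495178222656)
[229 141  18  11  34] [237.9 146.2] [ 0.5367 -0.0508  0.055 ] ((237.71017456054688, 146.38536071777344), (1.6759825944900513, 19.712745666503906), 61.38954162597656)
[251 160  12  12  68] [256.8 165.4] [0.5345 0.0119 0.055 ] ((256.5, 165.5), (11.0, 11.0), 90.0)
[271 185  16  13  88] [279.  190.4] [0.5356 0.085  0.055 ] ((278.6029052734375, 190.33822631835938), (12.176399230957031, 12.690895080566406), 59.036251068115234)
```

```bash
python3 - <<'E'
import cv2
a=cv2.imread("pics/top0.png")[190:255,240:380];cv2.imwrite("pics/c1.png",cv2.resize(a,None,fx=5,fy=5,interpolation=0))
a=cv2.imread("pics/scene0.png")[105:205,190:310];cv2.imwrite("pics/c2.png",cv2.resize(a,None,fx=5,fy=5,interpolation=0))
E
```

```text
(no output)
```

View pics/c1.png

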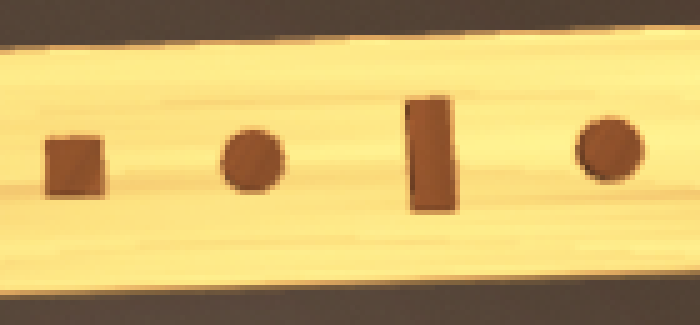

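View pics/c2.png

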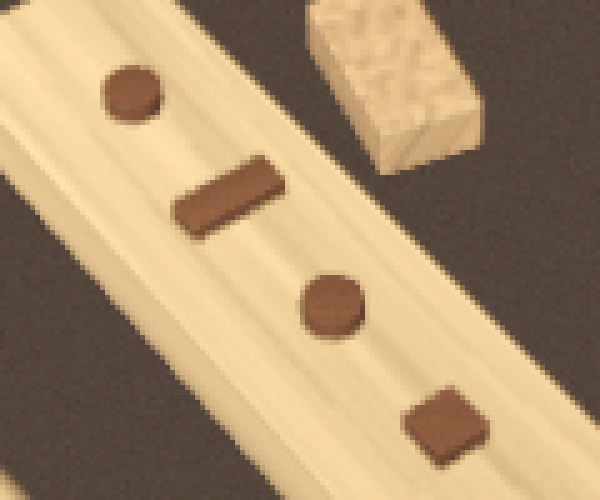

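Crops confirm it: the oblong peg is the tenon (top crop 432,155), with a dowel at each side. I need a looser threshold.

```bash
python3 - <<'E'
from h import *
C={}
for n in("top","scene"):
    im=cv2.imread(f"pics/{n}0.png"); c=calibration(n)
    m=(im[:,:,1]>150).astype(np.uint8)
    cs,_=cv2.findContours(m,cv2.RETR_EXTERNAL,cv2.CHAIN_APPROX_SIMPLE)
    seed=(308,230) if n=="top" else (245,160)
    b=[q for q in cs if cv2.pointPolygonTest(q,seed,False)>=0][0]
    M=np.zeros(m.shape,np.uint8); cv2.drawContours(M,[b],0,255,-1); M=cv2.erode(M,np.ones((7,7)))
    d=((im[:,:,1]<145)&(M>0)).astype(np.uint8)
    k,l,st,ce=cv2.connectedComponentsWithStats(d); L=[]
    for i in range(1,k):
        if st[i,4]>30:
            q=np.argwhere(l==i)[:,::-1].astype(np.int32); r=cv2.minAreaRect(q); w=cast(c,ce[i],.055);print(n,st[i,4],ce[i].round(1),w.round(4),r[1:]); L.append((w[1],ce[i]))
    C[n]=[x[1] for x in sorted(L,key=lambda a:a[0])]
a,b=np.array(C["top"]).T,np.array(C["scene"]).T
X=cv2.triangulatePoints(P(calibration("top")),P(calibration("scene")),a,b);X=(X[:3]/X[3]).T;print(X.round(4))
d=X[-1]-X[0];print(np.degrees(np.arctan2(-d[0],d[1])),np.linalg.norm(np.diff(X,axis=0),axis=1))
E
```

```text
top 201 [325.6 220.5] [ 0.5356 -0.0593  0.055 ] ((21.728578567504883, 9.053573608398438), 84.80557250976562)
top 134 [361.4 219.5] [ 0.5363 -0.1309  0.055 ] ((11.0, 13.0), 90.0)
top 140 [254.3 223.2] [0.5329 0.0833 0.055 ] ((12.0, 11.0), 90.0)
top 124 [290.1 221.7] [0.5346 0.0117 0.055 ] ((11.0, 12.0), 90.0)
scene 108 [216.2 123.4] [ 0.5383 -0.1305  0.055 ] ((11.0, 11.0), 90.0)
scene 199 [235.4 144.2] [ 0.5378 -0.0584  0.055 ] ((9.01838207244873, 22.7454776763916), 61.38954162597656)
scene 139 [256.1 166. ] [0.5365 0.0124 0.055 ] ((12.0, 12.0), 90.0)
scene 179 [278.9 190. ] [0.5351 0.0843 0.055 ] ((13.827984809875488, 13.57190990447998), 50.19443130493164)
[[ 0.5371 -0.1319  0.0529]
 [ 0.5363 -0.0602  0.0522]
 [ 0.5352  0.0111  0.0526]
 [ 0.5335  0.083   0.0522]]
0.9384197369703634 [0.07170849 0.07133183 0.07191249]
```

>>> send_rows --commands '[[[0.58, 0.89, 0, 0, 0, 0.017], [0.58, 0.89, 0, 0, 0, 0.017], [0.58, 0.89, 0, 0, 0, 0.017], [0.58, 0.89, 0, 0, 0, 0.017], [0.58, 0.89, 0, 0, 0, 0.017], [0.58, 0.89, 0, 0, 0, 0.017], [0.58, 0.89, 0, 0, 0, 0.017], [0.58, 0.89, 0, 0, 0, 0.017], [0.58, 0.89, 0, 0, 0, 0.017], [0.58, 0.89, 0, 0, 0, 0.017], [0.58, 0.89, 0, 0, 0, 0.017], [0.58, 0.89, 0, 0, 0, 0.017]]]' --gripper 1 --grip_force 20

```text
t: 1.1
eef_pos: [0.3643, -0.3272, 0.2311]
orientation: [[-0.58, -0.0, 0.815], [-0.815, 0.0, -0.58], [0.0, -1.0, -0.0]]
contact_force: [-0.2, -0.4, 0.2]
finger_gap: -0.003
```

>>> send_rows --commands '[[[0.58, 0.89, 0, 0, 0, 0.017], [0.58, 0.89, 0, 0, 0, 0.017], [0.58, 0.89, 0, 0, 0, 0.017], [0.58, 0.89, 0, 0, 0, 0.017], [0.58, 0.89, 0, 0, 0, 0.017], [0.58, 0.89, 0, 0, 0, 0.017], [0.58, 0.89, 0, 0, 0, 0.017], [0.58, 0.89, 0, 0, 0, 0.017], [0.58, 0.89, 0, 0, 0, 0.017], [0.58, 0.89, 0, 0, 0, 0.017], [0.58, 0.89, 0, 0, 0, 0.017], [0, 0, 0, 0, 0, 0]]]'

```text
t: 2.1
eef_pos: [0.5252, -0.0789, 0.2312]
orientation: [[-0.025, 0.001, 1.0], [-1.0, 0.002, -0.025], [-0.002, -1.0, 0.001]]
contact_force: [-0.7, 0.3, -0.6]
finger_gap: 0.004
```

```bash
python3 - <<'E'
from bench import *
import cv2,numpy as np
s=read_state()
for k in("t","eef_pos","orientation","contact_force","finger_gap"):print(k,s[k])
z=s["orientation"][:,2];print(np.degrees(np.arctan2(z[1],z[0])))
c=calibration("wrist");print("cam",-c["R"].T@c["t"])
for n in("scene","top","wrist"): cv2.imwrite(f"pics/{n}1.png",get_image(n)[:,:,::-1])
E
```

```text
t 2.1
eef_pos [ 0.52521038 -0.07893569  0.23120182]
orientation [[-2.48508279e-02  5.81438597e-04  9.99691001e-01]
 [-9.99689317e-01  1.91126990e-03 -2.48518977e-02]
 [-1.92512917e-03 -9.99998004e-01  5.33761315e-04]]
contact_force [-0.65218181  0.33722271 -0.5737889 ]
finger_gap 0.004344048918983219
-1.4240556653040646
cam [0.527398   0.00122707 0.3731627 ]
```

View pics/scene1.png

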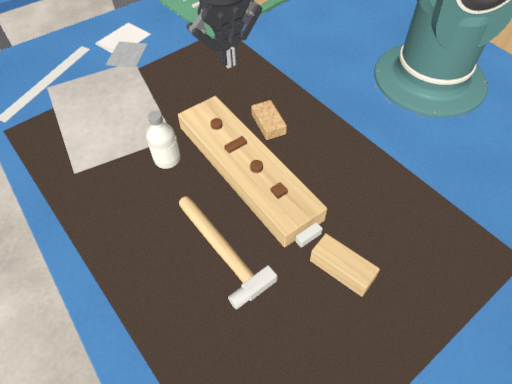

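View pics/wrist1.png

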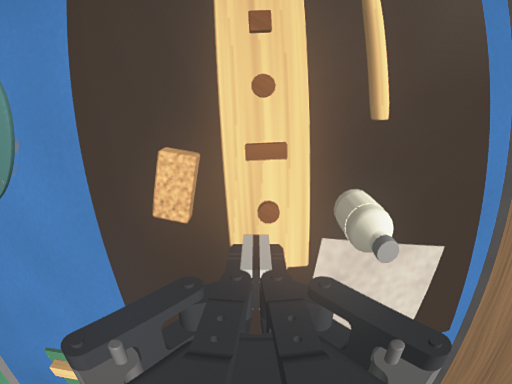

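The wrist view shows the tenon at about (266,151), the fingertips at (256,237) and the glue bottle at (365,225). The camera sits on the +y side. I'll cross-check with the fisheye ray and check the projected tip in the scene view.

```bash
python3 - <<'E'
from h import *
c=calibration("wrist"); im=cv2.imread("pics/wrist1.png")
def fcast(uv,z):
    r=np.array([uv[0]-c["cx"],uv[1]-c["cy"]]);n=np.hypot(*r);th=n/c["fx"]
    d=np.r_[np.sin(th)*r/n,np.cos(th)]; d=c["R"].T@d;o=-c["R"].T@c["t"];return o+d*(z-o[2])/d[2]
d=(im[:,:,1]<130).astype(np.uint8); d[:, :228]=0; d[:,303:]=0; d[228:]=0
k,l,st,ce=cv2.connectedComponentsWithStats(d)
for i in range(1,k):
    if 100<st[i,4]<1500: print(st[i],ce[i].round(1),fcast(ce[i],.055).round(4))
print("glue base approx",fcast((350,205),0.0))
s=calibration("scene");p=P(s)@np.r_[.5252,-.0789,.2312,1];print(p[:2]/p[2])
E
```

```text
[248  10  24  23 507] [259.6  21.1] [0.533  0.0815 0.055 ]
[252  74  23  23 435] [262.9  85.2] [0.5341 0.0111 0.055 ]
[245 142  42  19 689] [265.9 150.7] [ 0.5352 -0.0596  0.055 ]
[258 201  21  22 384] [268.1 211.6] [ 0.5361 -0.1304  0.055 ]
glue base approx [ 0.65186542 -0.14726972  0.        ]
[229.22396089  64.8495171 ]
```

>>> send_rows --commands '[[[0.2, 0.4, -0.4, 0, 0, 0.006], [0.2, 0.4, -0.4, 0, 0, 0.006], [0, 0, -0.7, 0, 0, 0], [0, 0, -0.7, 0, 0, 0], [0, 0, -0.7, 0, 0, 0], [0, 0, -0.7, 0, 0, 0], [0, 0, -0.5, 0, 0, 0], [0, 0, -0.5, 0, 0, 0], [0, 0, 0, 0, 0, 0], [0, 0, 0, 0, 0, 0], [0, 0, 0, 0, 0, 0], [0, 0, 0, 0, 0, 0]]]'

```text
t: 3.25
eef_pos: [0.5339, -0.0637, 0.1171]
orientation: [[0.004, 0.001, 1.0], [-1.0, -0.0, 0.004], [0.0, -1.0, 0.001]]
contact_force: [0.2, -1.7, 0.2]
finger_gap: 0.001
```

```bash
python3 - <<'E'
from bench import *
import numpy as np
s=read_state()
for k in("t","eef_pos","orientation","contact_force","finger_gap"):print(k,s[k])
z=s["orientation"][:,2];print(np.degrees(np.arctan2(z[1],z[0])), abs(s["joint_velocities"]).max())
E
```

```text
t 3.25
eef_pos [ 0.53394033 -0.06369953  0.11708665]
orientation [[ 4.02790296e-03  1.19843852e-03  9.99991170e-01]
 [-9.99991839e-01 -3.07752815e-04  4.02827448e-03]
 [ 3.12577736e-04 -9.99999235e-01  1.19718914e-03]]
contact_force [ 0.23961442 -1.74281437  0.1896396 ]
finger_gap 0.0010278662314565908
0.23080391591379465 0.002000072522278405
```

>>> send_rows --commands '[[[0.08, 0.16, -0.3, 0, 0, 0.0035], [0, 0, -0.4, 0, 0, 0], [0, 0, -0.4, 0, 0, 0], [0, 0, -0.4, 0, 0, 0], [0, 0, -0.3, 0, 0, 0], [0, 0, 0, 0, 0, 0], [0, 0, 0, 0, 0, 0], [0, 0, 0, 0, 0, 0]]]'

```text
t: 3.92
eef_pos: [0.5356, -0.0596, 0.0714]
orientation: [[0.015, 0.0, 1.0], [-1.0, 0.0, 0.015], [-0.0, -1.0, 0.0]]
contact_force: [-0.3, 0.5, 0.2]
finger_gap: -0.001
```

```bash
python3 - <<'E'
from bench import *
import cv2,numpy as np
s=read_state()
for k in("t","eef_pos","contact_force"):print(k,s[k])
for n in("scene","top","wrist"): cv2.imwrite(f"pics/{n}2.png",get_image(n)[:,:,::-1])
a=cv2.imread("pics/scene2.png")[85:205,170:310];b=cv2.imread("pics/wrist2.png")
cv2.imwrite("pics/c3.png",np.hstack([cv2.resize(a,(400,343),interpolation=0),cv2.resize(b[40:383,56:456],(400,343))]))
E
```

```text
t 3.9167
eef_pos [ 0.53559666 -0.05960062  0.07140766]
contact_force [-0.34988452  0.51321739  0.19009064]
```

View pics/c3.png

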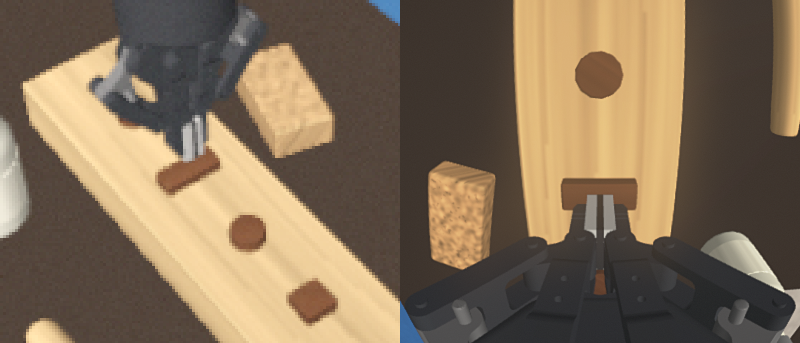

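The fingertips are centred over the tenon in both views, about 15 mm above it and clear of the dowels. I press down in small steps, watching the force.

>>> send_rows --commands '[[[0, 0, -0.1, 0, 0, 0], [0, 0, -0.1, 0, 0, 0], [0, 0, -0.1, 0, 0, 0], [0, 0, -0.1, 0, 0, 0], [0, 0, -0.08, 0, 0, 0], [0, 0, -0.08, 0, 0, 0], [0, 0, -0.06, 0, 0, 0], [0, 0, -0.06, 0, 0, 0], [0, 0, 0, 0, 0, 0]]]'

```text
t: 4.82
eef_pos: [0.5354, -0.0596, 0.0541]
orientation: [[0.015, -0.0, 1.0], [-1.0, -0.0, 0.015], [0.0, -1.0, -0.0]]
contact_force: [0.4, 1.2, -0.9]
finger_gap: 0.004
```

>>> send_rows --commands '[[[0, 0, -0.04, 0, 0, 0], [0, 0, -0.04, 0, 0, 0], [0, 0, -0.04, 0, 0, 0], [0, 0, 0, 0, 0, 0]]]'

```text
t: 5.15
eef_pos: [0.5355, -0.0596, 0.0512]
orientation: [[0.015, 0.0, 1.0], [-1.0, -0.0, 0.015], [0.0, -1.0, 0.0]]
contact_force: [0.2, 2.0, 0.3]
finger_gap: 0.002
```

>>> send_rows --commands '[[[0, 0, -0.04, 0, 0, 0], [0, 0, -0.04, 0, 0, 0], [0, 0, 0, 0, 0, 0]]]'

```text
t: 5.4
eef_pos: [0.5354, -0.0597, 0.0491]
orientation: [[0.015, -0.0, 1.0], [-1.0, 0.0, 0.015], [-0.0, -1.0, -0.0]]
contact_force: [0.9, 0.8, 1.0]
finger_gap: 0.007
```

```bash
python3 - <<'E'
from bench import *
import cv2,numpy as np
cs=[]
for n in("scene","wrist"): cv2.imwrite(f"pics/{n}3.png",get_image(n)[:,:,::-1])
a=cv2.imread("pics/scene3.png")[105:185,190:290];b=cv2.imread("pics/wrist3.png")
cv2.imwrite("pics/c4.png",np.hstack([cv2.resize(a,(400,320),interpolation=0),cv2.resize(b[180:300,180:330],(400,320))]))
print(read_state()["contact_force"],read_state()["eef_pos"])
E
```

```text
[-0.5472443   0.10387197 -0.11214354] [ 0.53542569 -0.05966228  0.04910832]
```

View pics/c4.png

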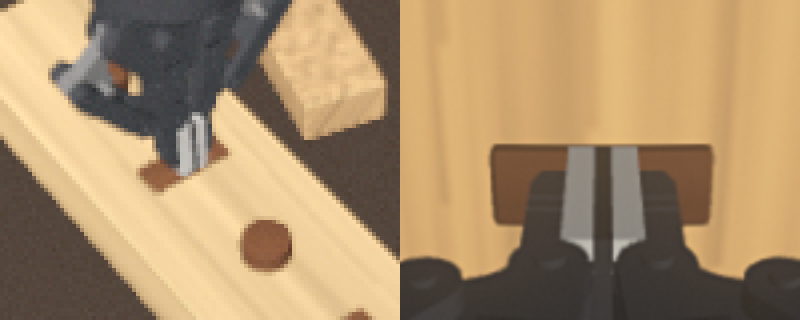

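The tenon's side face is now shallower in the scene crop (around 180,170), so it is sliding down under the tips. I continue by small steps until the force rises.

>>> send_rows --commands '[[[0, 0, -0.04, 0, 0, 0], [0, 0, -0.04, 0, 0, 0], [0, 0, 0, 0, 0, 0]]]'

```text
t: 5.75
eef_pos: [0.5354, -0.0597, 0.0471]
orientation: [[0.015, -0.0, 1.0], [-1.0, -0.0, 0.015], [0.0, -1.0, -0.0]]
contact_force: [0.4, -0.5, 0.6]
finger_gap: -0.002
```

>>> send_rows --commands '[[[0, 0, -0.03, 0, 0, 0], [0, 0, -0.03, 0, 0, 0]]]'

```text
t: 5.92
eef_pos: [0.5355, -0.0597, 0.0458]
orientation: [[0.015, -0.0, 1.0], [-1.0, -0.0, 0.015], [0.0, -1.0, -0.0]]
contact_force: [-1.2, 0.2, 4.5]
finger_gap: -0.0
```

>>> send_rows --commands '[[[0, 0, -0.02, 0, 0, 0], [0, 0, 0, 0, 0, 0]]]'

```text
t: 6.08
eef_pos: [0.5355, -0.0597, 0.0455]
orientation: [[0.015, -0.0, 1.0], [-1.0, -0.0, 0.015], [0.0, -1.0, -0.0]]
contact_force: [-2.9, 0.6, 10.9]
finger_gap: -0.001
```

The force has risen to 11 N, above the 5 N friction, at a tip height of 45.5 mm, so the tenon has reached the stop. I withdraw straight up and check.

>>> send_rows --commands '[[[0, 0, 0.1, 0, 0, 0], [0, 0, 0.2, 0, 0, 0], [0, 0, 0.5, 0, 0, 0], [0, 0, 0.8, 0, 0, 0], [0, 0, 0.8, 0, 0, 0], [0, 0, 0.8, 0, 0, 0], [0, 0, 0.8, 0, 0, 0], [0, 0, 0.8, 0, 0, 0], [0, 0, 0.8, 0, 0, 0], [0, 0, 0.8, 0, 0, 0], [0, 0, 0.3, 0, 0, 0], [0, 0, 0, 0, 0, 0]]]'

```text
t: 7.08
eef_pos: [0.5362, -0.0597, 0.2151]
orientation: [[0.015, 0.003, 1.0], [-1.0, -0.001, 0.015], [0.001, -1.0, 0.003]]
contact_force: [-0.5, 0.1, -0.5]
finger_gap: 0.002
```

>>> send_rows --commands '[[[0, -0.8, 0, 0, 0, 0], [0, -0.8, 0, 0, 0, 0], [0, -0.8, 0, 0, 0, 0], [0, -0.8, 0, 0, 0, 0], [0, 0, 0, 0, 0, 0], [0, 0, 0, 0, 0, 0], [0, 0, 0, 0, 0, 0]]]'

```text
t: 7.67
eef_pos: [0.5351, -0.139, 0.2122]
orientation: [[0.015, -0.001, 1.0], [-1.0, 0.001, 0.015], [-0.001, -1.0, -0.001]]
contact_force: [-0.2, 0.4, -0.1]
finger_gap: 0.001
```

```bash
python3 - <<'E'
from h import *
from bench import *
s=read_state();print(s["t"],s["eef_pos"],s["contact_force"])
for n in("scene","wrist","top"): cv2.imwrite(f"pics/{n}4.png",get_image(n)[:,:,::-1])
a=cv2.imread("pics/scene4.png");b=cv2.imread("pics/wrist4.png");t=cv2.imread("pics/top4.png")
o=cv2.imread("pics/scene0.png")
f=lambda i:cv2.resize(i[105:205,190:310],(400,300),interpolation=0)
cv2.imwrite("pics/c5.png",np.vstack([np.hstack([f(o),f(a)]),np.hstack([cv2.resize(b,(400,300)),cv2.resize(a,(400,300))])]))
E
```

```text
7.6667 [ 0.53514899 -0.13901258  0.21216575] [-0.17332752  0.39452607 -0.08075549]
```

View pics/c5.png

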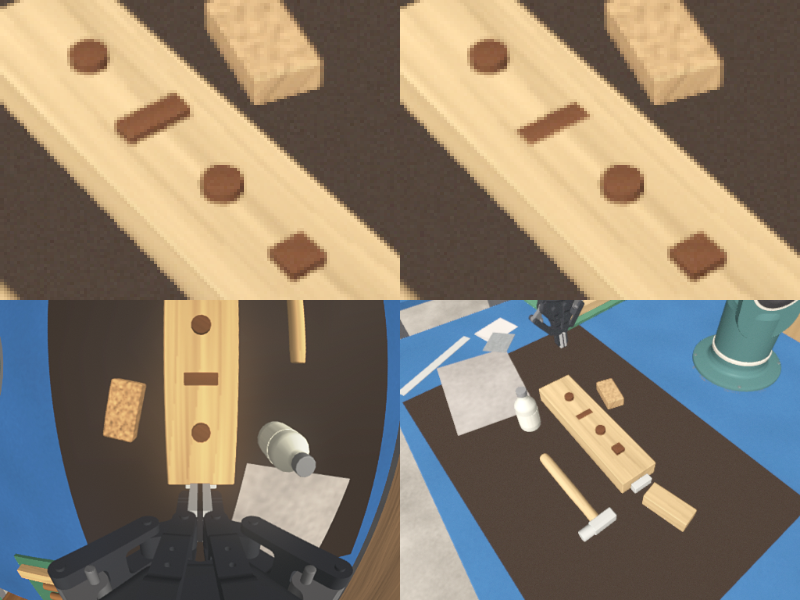

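The after crop (top right) shows the tenon at (553,122) with no side face left, so it is flush. The other pegs, block, bottle, hammer and offcut look unchanged. Handing in.

```bash
python3 - <<'E'
import cv2,numpy as np
a,b=[cv2.imread(f"pics/scene{i}.png") for i in(0,4)]
d=(cv2.absdiff(a,b).max(2)>40).astype(np.uint8)
k,l,st,ce=cv2.connectedComponentsWithStats(d);print([list(x) for x in st[1:] if x[4]>8])
from bench import hand_in
print(hand_in())
E
```

```text
[[np.int32(165), np.int32(0), np.int32(71), np.int32(44), np.int32(2125)], [np.int32(412), np.int32(0), np.int32(8), np.int32(24), np.int32(105)], [np.int32(429), np.int32(0), np.int32(36), np.int32(31), np.int32(326)], [np.int32(465), np.int32(0), np.int32(47), np.int32(42), np.int32(731)], [np.int32(204), np.int32(41), np.int32(10), np.int32(21), np.int32(151)], [np.int32(224), np.int32(136), np.int32(23), np.int32(12), np.int32(83)]]
the job is handed in; nothing more can be done
None
```

I pressed the tenon down with the closed fingertips until it was flush, withdrew straight up, moved aside and handed the job in at about 7.7 s. The hand-in gives no verdict.

- **Finding it:** the tenon was the third peg from the +y end, at about (0.536, -0.060). The top, scene and wrist cameras agreed to about 2–3 mm.
- **Pressing:** the tip force rose to 11 N at a tip height of 45.5 mm. That is above the 5 N sliding friction, so the tenon had reached its stop. It was the highest force I read (limit 40 N).
- **Force reading:** the force readings showed almost nothing while the tenon was sliding, because I read them after each pause. I checked that part by picture instead.
- **After withdrawing:** the tenon's side face is no longer visible. Comparing the scene picture before and after, only the tenon and the robot had changed. The other pegs and the loose items show no change. I did not measure the tenon's final height from the pictures.

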